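# Post the spent blade cassette into the blade bin

## Task

The orange cassette of spent blades in the white rack has to go into the yellow blade bin. Lift it out of the rack, feel out where the slot in the bin's loose-fitting grey metal-faced head is, slip the cassette in upright with its lower narrow edge first, and press it gently all the way through past the sprung roller until it drops inside; never force it, and let nothing bear hard on the bin. Leave the blue cassette standing in the rack and the other things on the table where they are.

Things in the scene. Friction and masses are not known exactly. Their poses are not given: they have to be found in the camera images.
- spent_cassette_center (a point): Centre (half-way up) of the orange spent-blade cassette: a rigid flat plate 9 mm thick (its x), 50 mm wide (its y), 84 mm tall (its z, up), 0.06 to 0.13 kg; its top 14 mm is a tab only 24 mm wide. Lower edge rounded to 2.5 mm. It stands upright in one of the two pockets of the white rack, its lowest 28 mm inside the pocket and its upper 56 mm bare. Its top is 42 mm above this point.
- fresh_cassette_center (a point): Centre of the blue fresh-blade cassette, of the same size and axes, standing in the other pocket of the rack. It stays there.
- rack: White rack with a steel foot, 46 x 166 x 34 mm, fixed to the table; origin at the centre of its underside, z up. Two pockets 12 mm (x) by 54 mm (y), 28 mm deep, lie at y = +38 and -38 mm; which cassette stands in which varies.
- blade_bin: Yellow blade bin, 124 x 124 x 108 mm, with a 6 mm red lid, fixed to the table; origin at the centre of its underside, x across the slot, y along it, z up. On the lid lies a grey head, 76 (x) x 86 (y) x 12 mm, on a 4 mm black gasket, with a flat top and an upright slot through it, 11 mm wide (x) and 53 mm long (y), mouth chamfered 1 mm. More than 25 N on bin or head, by cassette or gripper, is too much.
- bin_top (a point): Middle of the bin at the height of the head's top face (130 mm above the table), axes as the bin's. NOT the slot itself: the head lies loosely placed, so the slot stands anywhere from -15 to +15 mm from here along x (exact in y, parallel to y). This shift is not measured: find it by feel/sight. It stays put sideways; under load it sinks on the gasket, 1 mm per 3 N, at most 4 mm.
- bin_roller (a point): Middle of the bin, 7 mm below the head's top face: height of two sprung 12 mm rollers on the slot's +x side (shifted with it). They yield to +x; the cassette's weight cannot pass; pressing takes about 3 to 8 N; friction then holds it till its shoulders are past, its tab some 9 mm proud, and it drops. Fingers do not fit in the slot: press the last part from above, e.g. with closed fingers.
- salt_shaker: Clear salt shaker with a grey top, 44 x 44 x 90 mm; a bystander, stays where it is. Origin at the centre of its underside.
- jar_pepper: Spice jar with a yellow cap, 45 x 44 x 100 mm; a bystander, stays where it is. Origin at the centre of its underside.
- amber_jar: Small amber jar with a pink cap, 37 x 46 x 74 mm; a bystander, stays where it is. Origin at the centre of its underside.
- tape_roll: Black roll of tape, 53 x 51 x 19 mm; a bystander, stays where it is. Origin at the centre of its underside.
- nail_brush: Green nail brush, 30 x 85 x 22 mm; a bystander, stays where it is. Origin at the centre of its underside.
- glue_tub: Small white tub with an orange cap, 33 x 33 x 72 mm; a bystander, stays where it is. Origin at the centre of its underside.
Mind the look-alikes: they are no part of the job. Of the things that look like the part that bears spent_cassette_center, the larger one is meant.

How it is judged:
By the outcome, as a careful person would: the job done as asked, in the order asked, and still so for the second after the job is handed in, with the robot touching nothing.
It also fails if it takes over 67 s, if anything falls off the work surface, if the arm or the gripper's body presses on something with over 40 N, if the wrist force passes 120 N, or if a joint passes its speed limit or range.

## Robot

A 6-joint arm with a two-finger parallel gripper is mounted at the origin on a cart in front of the work surface, level with it; the furniture and walls round the work are solid. World frame = base frame: x ahead of the robot, y to its left, z up, the work surface at z = 0. Lengths are in m, angles in degrees, forces in N, time in s.
With the tool pointing down it reaches from about 0.275 to 0.825 m from the base axis. Payload 4.9 kg.
Tool frame: the origin (TCP) lies between the finger pads; the fingertips stand 11 mm ahead of it and the grasp point (between the pads) lies 8 mm behind it; y points along the fingers, z is the direction in which the jaws open and shut, and the axes are right-handed (so a half turn about y gives the same grasp; the last joint's range is limited). The gripper opens to 85 mm and grips with 20 to 120 N. Pads are 22 mm wide; open, the fingers measure 114 mm over their backs; the gripper's body (76 mm by 85 mm) begins 54 mm behind the grasp point. The pads swing forward as they close: fully open they stand 13 mm farther back than shut.
Start: joints at [67.54, 18.69, -11.035, 60.275, 0, 82.311], TCP at [0.14, 0.532, 0.242] pointing down, gripper open.
Joint ranges: [-152.03, 152.03], [-55.5, 102.48], [-74.3, 77.21], [-110.64, 120.58], [-84.22, 78.4], [-180, 180]. Speed limits (degrees/s): [147.25, 147.25, 180, 180, 180, 180].

## Interface

Orientations are given as [roll, pitch, yaw] about the fixed x, y, z axes, in that order (R = Rz(yaw) Ry(pitch) Rx(roll)).
In Python, from bench import sensors, imaging, bot gives the robot as it stands.
- The arm moves only by the tool apply_moves, never from a script. Its argument "deltas" is a list of rows, each an object with "travel": the shift along the tool's x, y, z in m, a list of three; "roll": the turn about the tool's y in degrees; "claw": the finger opening in m, from 0 to 0.0854. In form: [{"travel": [x, y, z], "roll": roll, "claw": claw}, ...]. A call has 1 to 5 rows; each row shifts and turns the pose as measured when the row begins, along the tool's axes as they then stand; what a row does not reach is not made up. A row lasts 1/12 s, in which the tool goes at most 41.7 mm and 7.16 degrees, less where a joint would pass 70% of its speed; a pose out of reach is approached as far as the arm can. A call is refused whole if a number of a shift passes 0.0417 or a number of a turn 7.16, either way. A call with a gripper value outside its range is refused whole. The fingers move at their own pace and stop on an object; "squeeze" is the grip in N (left out, the last holds). Time passes only in rows, so rows that do not move let the fingers close. It gives the time, the measured TCP pose, the force and the opening at its end, in the units of the state.
- sensors.get_state(): the state, without advancing time (a new reading comes with each control period).
- imaging.capture(name): name is "scene" or "top"; returns a dict with "color" (400x640x3 uint8, blue, green, red), "z_map" (400x640 float32, m along the optical axis (not along the pixel's ray), 0 where there is no reading), "camera_matrix" (3x3 intrinsics, pixels), "k1" (the pictures are not rectified: a ray, as slopes to the right and down, at radius r is drawn at 1 + k1 r^2 times it, then the intrinsics apply), "pose" (4x4, takes a point from camera to world coordinates). Camera axes: x right, y up, looking along -z (the intrinsics and any distortion apply to the point x, -y, -z); pixel columns grow to the right and rows downward; lengths in m; the calibration is good to about 2 mm. A picture is of the moment at which its call begins.
- bot.close_job(): hands the job in, once; it reports no verdict.
The state is a dict: "time_s": time; "q": joint angles; "dq": joint speeds; "joint_torque": joint torques, N m; "position": TCP position; "orientation": TCP orientation; "wrist_force": force on the tool from outside, world axes, zero at the start; "ft_torque": the same for the moment, N m; "gripper_width": opening from 0.0 (shut) to 1.0 (fully open).
Only numpy, scipy, OpenCV 4.12 (cv2) and the standard library are available. Lean on these libraries where they do the work, as an engineer would, in place of code of your own. Each camera call takes 0.05 s, during which the arm holds its last target.

## Working session

There is one attempt and no reset: what is moved stays moved. The work goes in short steps, Python scripts to look and compute and a tool call to move; the robot and the scene stay as the last step left them, time stands still between calls to the robot, and variables do not carry over. Pictures are saved under pics/ and viewed, and the job is handed in when it is done.

Besides the shell and the picture viewer there is one more tool, called after "Emit:" as a command line: name --argument value ..., lists and objects as JSON in quotes. apply_moves: Moves the arm, as the interface text tells. Its arguments: {"type":"object","properties":{"deltas":{"type":"array"},"squeeze":{"type":"number"}},"required":["deltas"]}

```bash
mkdir -p pics; ls; python3 - <<'E'
from bench import sensors, imaging, bot
import cv2
print(sensors.get_state())
for n in ("scene","top"):
    c=imaging.capture(n); cv2.imwrite(f"pics/{n}0.png",c["color"]); print(n,c["camera_matrix"],c["k1"],c["pose"])
    import numpy as np; np.savez(f"{n}0.npz",**c)
E
```

```text
pics
{'time_s': 0.0, 'q': array([ 6.75399036e+01,  1.87326828e+01, -1.10925221e+01,  6.02760334e+01,
       -2.46541008e-03,  8.23126631e+01]), 'dq': array([-0.00782613,  0.04778347, -0.03115975, -0.01340143, -0.03462461,
        0.08714096]), 'joint_torque': array([-3.47681169e-03, -4.43399191e+01,  2.62440044e+01,  1.53701543e-02,
       -3.30099701e-04,  4.88135271e-06]), 'position': array([0.14000359, 0.53128258, 0.24149363]), 'orientation': array([-9.01006583e+01,  1.10991158e-02, -1.47727671e+01]), 'wrist_force': array([-0.50269712, -0.10904137, -0.11778755]), 'ft_torque': array([-0.03218335, -0.00812132,  0.00157426]), 'gripper_width': 0.9981215115408391}
scene [[481.27948121   0.         321.27848077]
 [  0.         481.27948121 202.64512553]
 [  0.           0.           1.        ]] 0.012114809272151994 [[-8.29437609e-01  4.26040427e-01 -3.61279402e-01  1.77308850e-01]
 [-5.58598550e-01 -6.33711562e-01  5.35142332e-01  7.08681082e-01]
 [-9.54666215e-04  6.45677327e-01  7.63609768e-01  9.92842409e-01]
 [ 0.00000000e+00  0.00000000e+00  0.00000000e+00  1.00000000e+00]]
top [[496.66971158   0.         325.92678382]
 [  0.         496.66971158 197.52927458]
 [  0.           0.           1.        ]] 0.019629869882276035 [[ 0.00587037  0.98056292 -0.19611706  0.34556938]
 [-0.99950884  0.01179097  0.02903525  0.10909115]
 [ 0.0307833   0.19585029  0.98015053  1.22733493]
 [ 0.          0.          0.          1.        ]]
```

View pics/scene0.png

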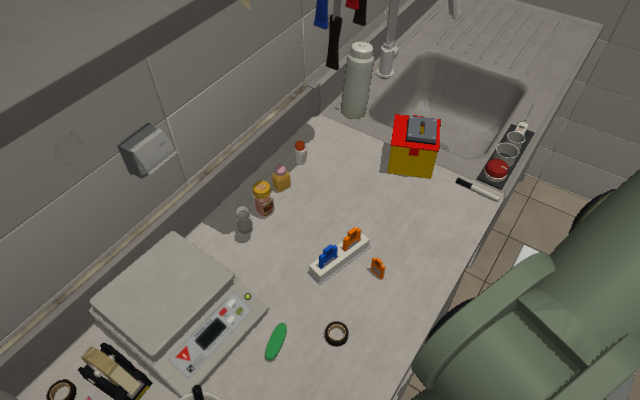

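View pics/top0.png

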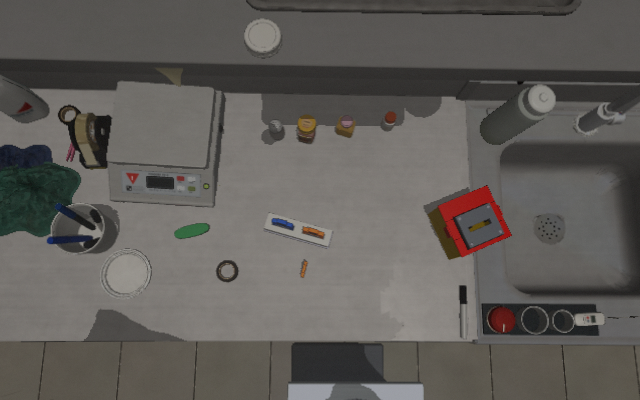

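The scene view shows the rack (~340,256) with blue at (328,256) and orange at (351,238). The small orange look-alike is at (378,268) and the bin at (415,145). The top view shows the rack at (298,229) and the bin at (476,222). Next I'll measure these.

```bash
cat > h.py <<'E'
import numpy as np, cv2
def load(n,i): 
    return dict(np.load(f"{n}{i}.npz"))
def ray(c,uv):
    uv=np.asarray(uv,float).reshape(-1,2); K=c["camera_matrix"]; k=float(c["k1"])
    d=(uv-[K[0,2],K[1,2]])/[K[0,0],K[1,1]]
    s=d.copy()
    for _ in range(20): s=d/(1+k*(s**2).sum(1,keepdims=True))
    v=np.c_[s[:,0],-s[:,1],-np.ones(len(s))]
    return v
def onplane(c,uv,z):
    P=c["pose"]; v=ray(c,uv)@P[:3,:3].T; o=P[:3,3]
    return o+v*((z-o[2])/v[:,2])[:,None]
def cloud(c):
    h,w=c["z_map"].shape; u,v=np.meshgrid(np.arange(w),np.arange(h))
    r=ray(c,np.c_[u.ravel(),v.ravel()])*c["z_map"].reshape(-1,1)
    P=c["pose"]; return (r@P[:3,:3].T+P[:3,3]).reshape(h,w,3)
def proj(c,p):
    P=c["pose"]; q=(np.atleast_2d(p)-P[:3,3])@P[:3,:3]; s=np.c_[q[:,0]/-q[:,2],-q[:,1]/-q[:,2]]
    s=s*(1+float(c["k1"])*(s**2).sum(1,keepdims=True)); K=c["camera_matrix"]
    return s*[K[0,0],K[1,1]]+[K[0,2],K[1,2]]
E
python3 - <<'E'
from h import *
for n,crops in (("scene",[(300,220,400,285),(380,105,450,185)]),("top",[(255,200,345,285),(415,175,520,265)])):
    c=load(n,0)
    for i,(a,b,d,e) in enumerate(crops):
        im=c["color"][b:e,a:d]; f=min(800//im.shape[1],600//im.shape[0]); cv2.imwrite(f"pics/{n}_c{i}.png",cv2.resize(im,None,fx=f,fy=f,interpolation=cv2.INTER_NEAREST)); print(n,i,f)
    hsv=cv2.cvtColor(c["color"],cv2.COLOR_BGR2HSV); X=cloud(c)
    for nm,lo,hi in (("orange",(8,150,90),(17,255,255)),("blue",(105,150,60),(125,255,255)),("red",(0,200,100),(4,255,255)),("yellow",(22,150,80),(32,255,255))):
        m=cv2.inRange(hsv,lo,hi); k,l,s,ce=cv2.connectedComponentsWithStats(m)
        for j in range(1,k):
            if s[j,4]>15:
                p=X[(l==j)]; p=p[np.isfinite(p).all(1)]
                print(n,nm,s[j],ce[j].round(1),np.median(p,0).round(3),p[:,2].max().round(3))
    
E
```

```text
scene 0 8
scene 1 7
scene orange [295 141  10  10  75] [299.4 145.1] [ 0.781 -0.078  0.071] 0.077
scene orange [343 227  18  24 208] [351.  237.6] [0.497 0.113 0.066] 0.093
scene orange [371 258  14  21 152] [377.7 267.1] [0.409 0.128 0.038] 0.993
scene blue [314   0  14  29 299] [321.2  13.8] [ 0.873 -0.325  0.317] 0.993
scene blue [319 245  18  23 213] [327.  254.8] [0.516 0.185 0.068] 0.094
scene red [391 114  49  42 765] [409.9 136. ] [ 0.538 -0.228  0.114] 0.993
scene red [488 160  20  14 135] [496.8 166.1] [ 0.299 -0.334  0.044] 0.05
scene red [177 348  12  12  51] [183.2 353.4] [0.63  0.535 0.058] 0.993
scene yellow [420 126   4   8  25] [421.7 129.8] [ 0.527 -0.326  0.072] 0.089
scene yellow [ 388  146   49   33 1165] [411.3 162.4] [ 0.497 -0.207  0.053] 0.993
scene yellow [256 190  14   8  43] [263.2 193.8] [0.737 0.135 0.092] 0.102
scene yellow [139 386  10  10  26] [144.  390.4] [0.659 0.628 0.018] 0.023
top 0 7
top 1 6
top orange [303 227  21  10  79] [312.9 230.8] [0.496 0.105 0.08 ] 1.227
top orange [301 262   6  15  38] [303.5 269. ] [0.409 0.127 0.057] 0.065
top blue [ 55 203   7   7  31] [ 57.8 205.9] [0.536 0.658 0.145] 0.149
top blue [272 219  20   8  57] [281.6 221.8] [0.516 0.177 0.088] 0.096
top blue [ 47 238   7   6  33] [ 50.1 240.4] [0.463 0.669 0.137] 0.141
top red [ 439  186   72   71 1503] [470. 216.] [ 0.543 -0.246  0.114] 1.227
top yellow [469 222  16   9  61] [476.8 226.1] [ 0.522 -0.305  0.005] 0.009
```

View pics/scene_c0.png

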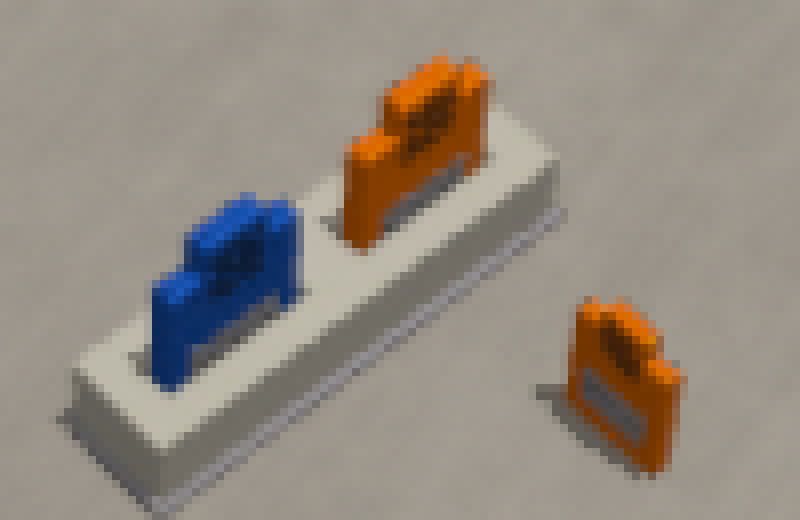

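View pics/scene_c1.png

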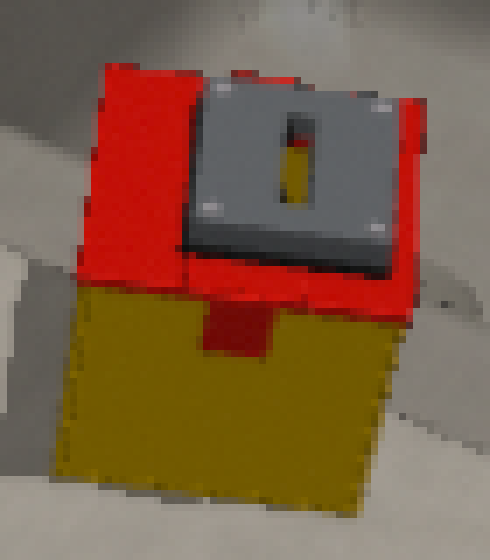

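View pics/top_c0.png

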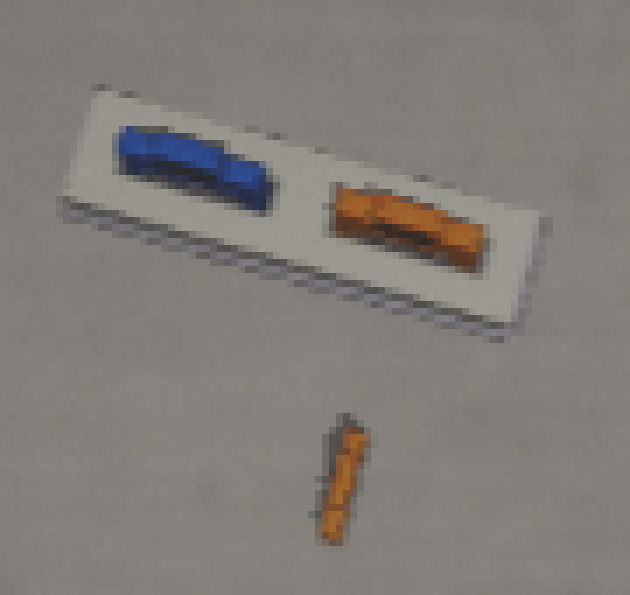

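View pics/top_c1.png

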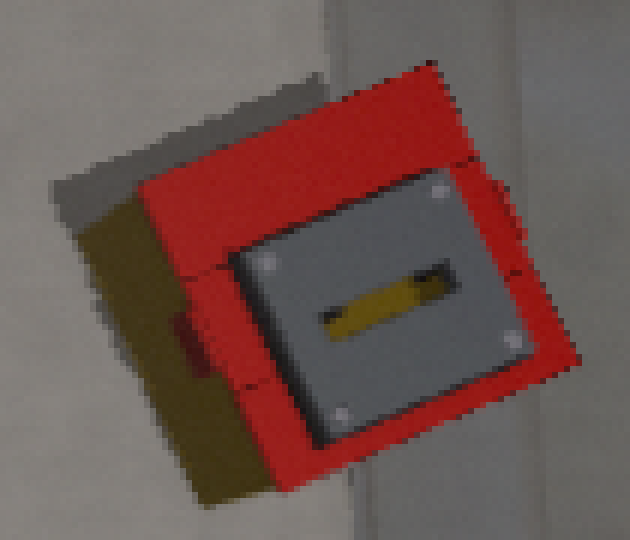

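```bash
cat > m.py <<'E'
from h import *
def rect(c,m,z):
    cs,_=cv2.findContours(m,cv2.RETR_EXTERNAL,cv2.CHAIN_APPROX_NONE)
    ct=max(cs,key=cv2.contourArea)[:,0].astype(float)
    p=onplane(c,ct,z)[:,:2]
    r=cv2.minAreaRect((p*1000).astype(np.float32)); return r
if __name__=="__main__":
  U=6
  for n,(a,b,d,e),poly in (("scene",(380,105,450,185),[[200,78],[397,100],[390,238],[190,218]]),("top",(415,175,520,265),[[240,258],[448,168],[532,350],[322,440]])):
    c=load(n,0); f=7 if n=="scene" else 6
    pc=np.array(poly)/f+[a,b]-0.5
    P=onplane(c,pc,.13); print(n,"head corners",P.round(4).tolist(),"centre",P.mean(0).round(4))
    s=[np.linalg.norm(P[i]-P[i-1]) for i in range(4)]; print("sides",np.round(s,4))
    hsv=cv2.cvtColor(c["color"],cv2.COLOR_BGR2HSV)[b:e,a:d]
    print(n); 
    g=c["color"][b:e,a:d].astype(int)
    r0=(15,24,38,48) if n=="scene" else (42,60,50,80)
    for r in range(r0[0],r0[1]): print(b+r,a+r0[2],' '.join('%3d/%3d'%(g[r,k,0],g[r,k,2]) for k in range(r0[2],r0[3])))
    # lid
    lid=[[105,62],[427,98],[410,318],[78,280]] if n=="scene" else [[140,185],[433,62],[580,362],[285,490]]
    Q=onplane(c,np.array(lid)/f+[a,b]-0.5,.114); print("lid",Q.round(4).tolist(),Q.mean(0).round(4),np.round([np.linalg.norm(Q[i]-Q[i-1]) for i in range(4)],4))
E
python3 m.py
```

```text
scene head corners [[0.5623, -0.2916, 0.13], [0.492, -0.3227, 0.13], [0.4597, -0.2481, 0.13], [0.5275, -0.2161, 0.13]] centre [ 0.5104 -0.2696  0.13  ]
sides [0.0832 0.0769 0.0813 0.075 ]
scene
120 418 101/ 95 101/ 96 101/ 96 101/ 96 101/ 96 102/ 95 102/ 96 101/ 95 101/ 96 102/ 96
121 418 101/ 95 100/ 95  95/ 91  71/ 67  72/ 69  83/ 80  92/ 88  97/ 91 101/ 96 100/ 94
122 418 101/ 95 100/ 95  93/ 89  46/ 44  59/ 56  60/ 57  65/ 61  91/ 86 101/ 96 101/ 95
123 418 102/ 96 101/ 94  90/ 86  30/ 31  57/ 54  57/ 54  60/ 57  89/ 84 101/ 95 100/ 94
124 418 102/ 96  99/ 93  73/ 69  23/ 29  39/ 67  49/ 78  55/ 76  94/ 89 101/ 96 101/ 94
125 418 101/ 95  98/ 92  70/ 68  11/ 53   8/106  14/102  47/ 83  94/ 90 101/ 95 103/ 96
126 418 100/ 94  98/ 95  69/ 96   0/107   4/ 93  10/ 93  52/ 70  95/ 91 101/ 95 100/ 95
127 418 100/ 94  96/ 96  51/104   0/112   0/111  10/107  52/ 68  95/ 90 101/ 95 101/ 96
128 418 102/ 96  96/ 97  49/104   0/113   0/113  10/109  55/ 70 100/ 95 101/ 96 102/ 95
lid [[0.606, -0.2978, 0.114], [0.4884, -0.3496, 0.114], [0.4395, -0.2294, 0.114], [0.5531, -0.1783, 0.114]] [ 0.52
[... 4169 characters left out ...]
 87/ 81  86/ 80  85/ 80  86/ 80  87/ 82
233 465  85/ 81  88/ 81  88/ 82  89/ 83  86/ 81  88/ 81  88/ 83  89/ 82  90/ 83  87/ 80  88/ 82  87/ 81  85/ 79  86/ 80  88/ 82  86/ 81  86/ 79  86/ 80  85/ 79  88/ 82  86/ 79  86/ 80  87/ 80  86/ 80  88/ 82  85/ 78  87/ 80  86/ 79  86/ 79  87/ 81
234 465  89/ 83  87/ 83  88/ 82  87/ 82  87/ 82  86/ 82  88/ 81  87/ 82  87/ 81  87/ 81  89/ 83  87/ 80  87/ 81  85/ 79  86/ 81  86/ 80  86/ 81  87/ 81  86/ 80  84/ 79  87/ 80  88/ 80  87/ 80  88/ 81  86/ 80  85/ 79  85/ 79  87/ 80  87/ 79  86/ 79
lid [[0.5532, -0.1808, 0.114], [0.6028, -0.2964, 0.114], [0.4869, -0.3456, 0.114], [0.4375, -0.2309, 0.114]] [ 0.5201 -0.2634  0.114 ] [0.126  0.1258 0.1259 0.1249]
```

```bash
python3 - <<'E'
from h import *
for n,a,b,f,poly in (("scene",300,220,8,[[75,365],[163,446],[558,158],[480,95]]),("top",255,200,7,[[97,90],[540,213],[510,325],[68,198]])):
    c=load(n,0); P=onplane(c,np.array(poly)/f+[a,b]-.5,.034)[:,:2]
    print(n,P.round(4).tolist(),P.mean(0).round(4),[np.linalg.norm(P[i]-P[i-1]).round(4) for i in range(4)],[np.degrees(np.arctan2(*(P[i]-P[i-1])[::-1])).round(1) for i in range(4)])
    hsv=cv2.cvtColor(c["color"],cv2.COLOR_BGR2HSV)
# tab top: scene corners of the tab top face & cassette shoulders z=.076, tab z=.090
c=load("scene",0)
print("sc tab", onplane(c,np.array([[440,58],[388,95],[405,100],[455,65]])/8+[300,220]-.5,.090).round(4).tolist())
print("sc shoulders", onplane(c,np.array([[350,140],[485,70]])/8+[300,220]-.5,.076).round(4).tolist())
c=load("top",0)
print("top ends", onplane(c,np.array([[345,190],[340,232],[485,230],[478,268]])/7+[255,200]-.5,.076).round(4).tolist())
# slot
for n,(u0,v0,u1,v1) in (("scene",(416,118,428,136)),("top",(466,216,494,234))):
    c=load(n,0); B=c["color"][v0:v1,u0:u1,0].astype(float); bg=np.median(B[:, -1]) 
    m=(B<0.75*np.percentile(B,90)).astype(np.uint8); k,l,s,ce=cv2.connectedComponentsWithStats(m); j=1+np.argmax(s[1:,4]); 
    ys,xs=np.nonzero(l==j); p=onplane(c,np.c_[xs+u0,ys+v0],.13)[:,:2]; w,V=np.linalg.eigh(np.cov(p.T)); print(n,"slot",p.mean(0).round(4),np.sqrt(w*12).round(4),np.degrees(np.arctan2(V[1,1],V[0,1])).round(1))
E
```

```text
scene [[0.5477, 0.2125], [0.5108, 0.221], [0.4678, 0.0686], [0.5, 0.0613]] [0.5066 0.1408] [np.float64(0.1586), np.float64(0.0379), np.float64(0.1584), np.float64(0.0331)] [np.float64(72.5), np.float64(167.1), np.float64(-105.8), np.float64(-12.8)]
top [[0.546, 0.2133], [0.5045, 0.0594], [0.4657, 0.0696], [0.5081, 0.2222]] [0.5061 0.1411] [np.float64(0.0388), np.float64(0.1594), np.float64(0.0401), np.float64(0.1584)] [np.float64(-13.2), np.float64(-105.1), np.float64(165.3), np.float64(74.5)]
sc tab [[0.4979, 0.094, 0.09], [0.5035, 0.1141, 0.09], [0.4984, 0.1128, 0.09], [0.4929, 0.0937, 0.09]]
sc shoulders [[0.5091, 0.1251, 0.076], [0.4894, 0.0808, 0.076]]
top ends [[0.506, 0.1263, 0.076], [0.4919, 0.1277, 0.076], [0.4931, 0.0795, 0.076], [0.4803, 0.0817, 0.076]]
scene slot [ 0.5083 -0.2682] [0.012  0.0531] 114.0
top slot [ 0.5066 -0.2688] [0.0123 0.0552] 113.2
```

```bash
cat > go.py <<'E'
import sys,numpy as np
from bench import sensors
from scipy.spatial.transform import Rotation as R
s=sensors.get_state(); o=s["orientation"]; p=s["position"]
M=R.from_euler("xyz",o,degrees=True).as_matrix()
print("t",round(s["time_s"],2),"p",p.round(4),"rpy",o.round(2),"F",s["wrist_force"].round(1),"w",round(s["gripper_width"],3))
if len(sys.argv)>3:
    t=np.array([float(a) for a in sys.argv[1:4]]); d=M.T@(t-p); print("tool delta mm",(d*1000).round(1))
if len(sys.argv)>4: print("roll",round((o[2]-float(sys.argv[4])+180)%360-180,2))
E
python3 go.py 0.4965 0.1042 0.20 -105
```

```text
t 0.1 p [0.14   0.5314 0.2416] rpy [-9.009e+01  1.000e-02 -1.477e+01] F [-0.3  0.2 -0.4] w 1.0
tool delta mm [ 453.6   42.  -322.1]
roll 90.23
```

Emit:
apply_moves --deltas '[{"travel": [0.03,0,-0.022],"roll": 0,"claw": 0.05},{"travel": [0.03,0,-0.022],"roll": 0,"claw": 0.05},{"travel": [0.03,0,-0.022],"roll": 0,"claw": 0.05},{"travel": [0.03,0,-0.022],"roll": 0,"claw": 0.05},{"travel": [0.03,0,-0.022],"roll": 0,"claw": 0.05}]'

```text
time_s: 0.52
position: [0.2563, 0.3866, 0.2387]
orientation: [-90.1, 0.2, -13.9]
wrist_force: [0.3, -0.4, -0.1]
gripper_width: 0.587
```

Emit:
apply_moves --deltas '[{"travel": [0.03,0,-0.022],"roll": 0,"claw": 0.05},{"travel": [0.03,0,-0.022],"roll": 0,"claw": 0.05},{"travel": [0.03,0,-0.022],"roll": 0,"claw": 0.05},{"travel": [0.03,0,-0.022],"roll": 0,"claw": 0.05},{"travel": [0.03,0,-0.022],"roll": 0,"claw": 0.05}]'

```text
time_s: 0.93
position: [0.3781, 0.2354, 0.2376]
orientation: [-90.2, 0.2, -13.8]
wrist_force: [1.1, 0.9, 0.9]
gripper_width: 0.583
```

Emit:
apply_moves --deltas '[{"travel": [0,0,0],"roll": 7,"claw": 0.05},{"travel": [0,0,0],"roll": 7,"claw": 0.05},{"travel": [0,0,0],"roll": 7,"claw": 0.05},{"travel": [0,0,0],"roll": 7,"claw": 0.05},{"travel": [0,0,0],"roll": 7,"claw": 0.05}]'

```text
time_s: 1.35
position: [0.3833, 0.2266, 0.2361]
orientation: [-90.5, -0.0, -49.9]
wrist_force: [1.1, -0.3, 0.2]
gripper_width: 0.585
```

Emit:
apply_moves --deltas '[{"travel": [0,0,0],"roll": 7,"claw": 0.05},{"travel": [0,0,0],"roll": 7,"claw": 0.05},{"travel": [0,0,0],"roll": 7,"claw": 0.05},{"travel": [0,0,0],"roll": 7,"claw": 0.05},{"travel": [0,0,0],"roll": 7,"claw": 0.05}]'

```text
time_s: 1.77
position: [0.3819, 0.2254, 0.2343]
orientation: [-90.6, -0.4, -85.6]
wrist_force: [-0.4, 0.5, -0.2]
gripper_width: 0.586
```

```bash
python3 go.py 0.4965 0.1042 0.16 -105.1
```

```text
t 1.77 p [0.3819 0.2254 0.2343] rpy [-90.6   -0.37 -85.62] F [-0.4  0.5 -0.2] w 0.586
tool delta mm [129.1  74.1 105.8]
roll 19.48
```

Emit:
apply_moves --deltas '[{"travel": [0.026,0,0.021],"roll": 0,"claw": 0.05},{"travel": [0.026,0,0.021],"roll": 0,"claw": 0.05},{"travel": [0.026,0,0.021],"roll": 0,"claw": 0.05},{"travel": [0.026,0,0.021],"roll": 0,"claw": 0.05},{"travel": [0.026,0,0.021],"roll": 0,"claw": 0.05}]'

```text
time_s: 2.18
position: [0.4945, 0.1039, 0.2323]
orientation: [-90.9, -0.3, -85.2]
wrist_force: [0.6, 0.4, 0.0]
gripper_width: 0.587
```

Emit:
apply_moves --deltas '[{"travel": [0,0,0],"roll": 6.5,"claw": 0.05},{"travel": [0,0,0],"roll": 6.5,"claw": 0.05},{"travel": [0,0,0],"roll": 6.5,"claw": 0.05}]'

```text
time_s: 2.43
position: [0.4994, 0.0976, 0.2307]
orientation: [-90.7, -0.7, -106.0]
wrist_force: [-0.6, 0.4, 1.0]
gripper_width: 0.587
```

```bash
python3 go.py 0.4965 0.1042 0.14 -105.1
```

```text
t 2.43 p [0.4994 0.0976 0.2307] rpy [ -90.71   -0.65 -105.95] F [-0.6  0.4  1. ] w 0.587
tool delta mm [-6.6 90.7 -3.4]
roll -0.85
```

Emit:
apply_moves --deltas '[{"travel": [-0.003,0.015,-0.002],"roll": -0.8,"claw": 0.045},{"travel": [-0.003,0.025,-0.001],"roll": 0,"claw": 0.045},{"travel": [0,0.025,0],"roll": 0,"claw": 0.045},{"travel": [0,0.015,0],"roll": 0,"claw": 0.045},{"travel": [0,0.0,0],"roll": 0,"claw": 0.045}]'

```text
time_s: 2.85
position: [0.4977, 0.1026, 0.1477]
orientation: [-90.7, -0.6, -105.5]
wrist_force: [-1.1, -0.5, -0.8]
gripper_width: 0.527
```

```bash
python3 go.py 0.4965 0.1042 0.068 -105.1; python3 - <<'E'
from bench import imaging
import cv2,numpy as np
c=imaging.capture("scene"); np.savez("scene1.npz",**c); cv2.imwrite("pics/s1.png",cv2.resize(c["color"][130:330,260:500],None,fx=3,fy=3))
E
```

```text
t 2.85 p [0.4977 0.1026 0.1477] rpy [ -90.66   -0.63 -105.54] F [-1.1 -0.5 -0.8] w 0.527
tool delta mm [-2.1 79.7 -0.7]
roll -0.44
```

View pics/s1.png

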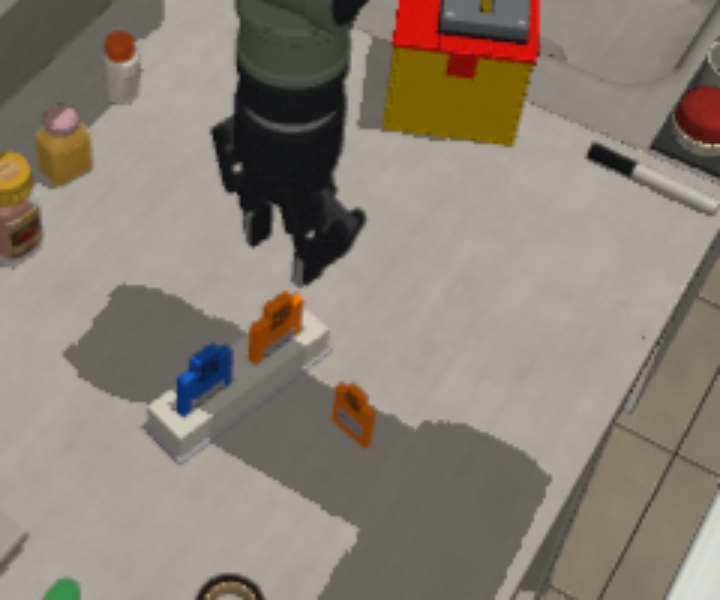

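The open jaws are at about (300,250) in this crop, straddling the orange cassette at (278,325) and opening across the rack. Going down.

Emit:
apply_moves --deltas '[{"travel": [-0.001,0.02,-0.0005],"roll": -0.4,"claw": 0.045},{"travel": [-0.001,0.02,0],"roll": 0,"claw": 0.045},{"travel": [0,0.015,0],"roll": 0,"claw": 0.045},{"travel": [0,0.01,0],"roll": 0,"claw": 0.045},{"travel": [0,0.0,0],"roll": 0,"claw": 0.045}]'

```text
time_s: 3.32
position: [0.5015, 0.1046, 0.0868]
orientation: [-90.2, -0.5, -105.1]
wrist_force: [-0.6, -0.0, -0.0]
gripper_width: 0.528
```

```bash
python3 go.py 0.4965 0.1042 0.068 -105.1
```

```text
t 3.32 p [0.5015 0.1046 0.0868] rpy [ -90.21   -0.47 -105.11] F [-0.6 -0.  -0. ] w 0.528
tool delta mm [ 1.6 18.8 -4.7]
roll -0.01
```

Emit:
apply_moves --deltas '[{"travel": [0.0008,0.008,-0.003],"roll": 0,"claw": 0.045},{"travel": [0.0008,0.008,-0.002],"roll": 0,"claw": 0.045},{"travel": [0,0.002,0],"roll": 0,"claw": 0.045},{"travel": [0,0,0],"roll": 0,"claw": 0.045}]'

```text
time_s: 3.65
position: [0.4979, 0.1043, 0.0702]
orientation: [-90.0, -0.4, -105.1]
wrist_force: [-0.1, -0.5, 0.6]
gripper_width: 0.525
```

```bash
python3 go.py 0.4965 0.1042 0.068 -105.1
```

```text
t 3.65 p [0.4979 0.1043 0.0702] rpy [ -89.99   -0.39 -105.12] F [-0.1 -0.5  0.6] w 0.525
tool delta mm [ 0.5  2.2 -1.3]
roll -0.02
```

Emit:
apply_moves --deltas '[{"travel": [0.0004,0.002,-0.0012],"roll": 0,"claw": 0.03},{"travel": [0,0,0],"roll": 0,"claw": 0.02},{"travel": [0,0,0],"roll": 0,"claw": 0.014},{"travel": [0,0,0],"roll": 0,"claw": 0.012}]' --squeeze 30

```text
time_s: 3.98
position: [0.4973, 0.1043, 0.0692]
orientation: [-89.9, -0.4, -105.1]
wrist_force: [0.5, 0.3, -0.8]
gripper_width: 0.139
```

Emit:
apply_moves --deltas '[{"travel": [0,0,0],"roll": 0,"claw": 0.004},{"travel": [0,0,0],"roll": 0,"claw": 0.004},{"travel": [0,0,0],"roll": 0,"claw": 0.004},{"travel": [0,0,0],"roll": 0,"claw": 0.004}]'

```text
time_s: 4.32
position: [0.4976, 0.1043, 0.0695]
orientation: [-89.9, -0.3, -105.1]
wrist_force: [-0.3, -0.8, -1.1]
gripper_width: 0.103
```

```bash
python3 go.py 0.4965 0.1042 0.068 -105.1
```

```text
t 4.32 p [0.4976 0.1043 0.0695] rpy [ -89.86   -0.35 -105.11] F [-0.3 -0.8 -1.1] w 0.103
tool delta mm [ 0.4  1.5 -1. ]
roll -0.01
```

Emit:
apply_moves --deltas '[{"travel": [0,-0.006,0],"roll": 0,"claw": 0.004},{"travel": [0,-0.01,0],"roll": 0,"claw": 0.004},{"travel": [0,-0.015,0],"roll": 0,"claw": 0.004},{"travel": [0,-0.02,0],"roll": 0,"claw": 0.004}]' --squeeze 40

```text
time_s: 4.65
position: [0.495, 0.1042, 0.12]
orientation: [-90.2, -0.5, -105.1]
wrist_force: [-0.4, -0.3, -1.8]
gripper_width: 0.094
```

Emit:
apply_moves --deltas '[{"travel": [0,-0.025,0],"roll": 0,"claw": 0.004},{"travel": [0,-0.03,0],"roll": 0,"claw": 0.004},{"travel": [0,-0.03,0],"roll": 0,"claw": 0.004},{"travel": [0,-0.03,0],"roll": 0,"claw": 0.004},{"travel": [0,-0.015,0],"roll": 0,"claw": 0.004}]'

```text
time_s: 5.07
position: [0.494, 0.1051, 0.2603]
orientation: [-90.2, -0.5, -105.1]
wrist_force: [0.4, -0.1, -1.2]
gripper_width: 0.104
```

```bash
python3 go.py 0.5075 -0.2685 0.235 -66.6; python3 - <<'E'
from bench import imaging
import cv2,numpy as np
c=imaging.capture("scene"); np.savez("scene2.npz",**c); cv2.imwrite("pics/s2.png",cv2.resize(c["color"][100:300,260:500],None,fx=3,fy=3))
E
```

```text
t 5.07 p [0.494  0.1051 0.2603] rpy [ -90.21   -0.51 -105.13] F [ 0.4 -0.1 -1.2] w 0.104
tool delta mm [356.9  28.1 110.7]
roll -38.53
```

View pics/s2.png

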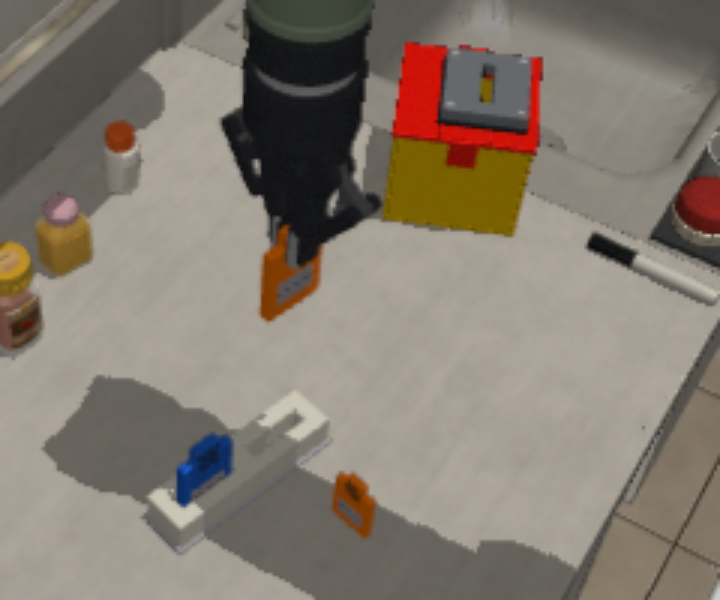

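The cassette is out of the rack (now at ~(290,275) in the crop). Blue and the look-alike haven't moved. Next, carry it to the bin.

Emit:
apply_moves --deltas '[{"travel": [0.02,0,0.006],"roll": 0,"claw": 0.004},{"travel": [0.032,0,0.01],"roll": 0,"claw": 0.004},{"travel": [0.032,0,0.01],"roll": 0,"claw": 0.004},{"travel": [0.032,0,0.01],"roll": 0,"claw": 0.004},{"travel": [0.032,0,0.01],"roll": 0,"claw": 0.004}]'

```text
time_s: 5.53
position: [0.5024, -0.0483, 0.2704]
orientation: [-89.5, -0.2, -104.3]
wrist_force: [0.6, -0.7, -0.7]
gripper_width: 0.1
```

Emit:
apply_moves --deltas '[{"travel": [0.032,0,0.01],"roll": 0,"claw": 0.004},{"travel": [0.032,0,0.01],"roll": 0,"claw": 0.004},{"travel": [0.032,0,0.01],"roll": 0,"claw": 0.004},{"travel": [0.032,0,0.01],"roll": 0,"claw": 0.004},{"travel": [0.02,0,0.006],"roll": 0,"claw": 0.004}]'

```text
time_s: 5.95
position: [0.5081, -0.212, 0.274]
orientation: [-89.4, -0.2, -104.4]
wrist_force: [-0.9, 0.1, -0.5]
gripper_width: 0.102
```

Emit:
apply_moves --deltas '[{"travel": [0,0,0],"roll": -4,"claw": 0.004},{"travel": [0,0,0],"roll": -7,"claw": 0.004},{"travel": [0,0,0],"roll": -7,"claw": 0.004},{"travel": [0,0,0],"roll": -7,"claw": 0.004},{"travel": [0,0,0],"roll": -7,"claw": 0.004}]'

```text
time_s: 6.37
position: [0.506, -0.2192, 0.2749]
orientation: [-89.7, -0.6, -71.9]
wrist_force: [-0.1, -0.4, -0.8]
gripper_width: 0.095
```

```bash
python3 go.py 0.5075 -0.2685 0.215 -66.6
```

```text
t 6.37 p [ 0.506  -0.2192  0.2749] rpy [-89.66  -0.58 -71.91] F [-0.1 -0.4 -0.8] w 0.095
tool delta mm [ 46.7  60.3 -14.2]
roll -5.31
```

Emit:
apply_moves --deltas '[{"travel": [0.015,0,-0.005],"roll": -4,"claw": 0.004},{"travel": [0.016,0,-0.003],"roll": -1.2,"claw": 0.004},{"travel": [0.012,0.01,-0.001],"roll": 0,"claw": 0.004},{"travel": [0,0.02,0],"roll": 0,"claw": 0.004},{"travel": [0,0.01,0],"roll": 0,"claw": 0.004}]'

```text
time_s: 6.78
position: [0.5142, -0.2646, 0.2374]
orientation: [-89.6, -0.8, -66.2]
wrist_force: [0.2, -0.3, -2.0]
gripper_width: 0.096
```

```bash
python3 go.py 0.5075 -0.2685 0.205 -66.6
```

```text
t 6.78 p [ 0.5142 -0.2646  0.2374] rpy [-89.56  -0.84 -66.24] F [ 0.2 -0.3 -2. ] w 0.096
tool delta mm [ 0.4 32.4 -7.9]
roll 0.36
```

Emit:
apply_moves --deltas '[{"travel": [0.0004,0.012,-0.005],"roll": 0.3,"claw": 0.004},{"travel": [0,0.012,-0.003],"roll": 0,"claw": 0.004},{"travel": [0,0.006,0],"roll": 0,"claw": 0.004},{"travel": [0,0,0],"roll": 0,"claw": 0.004}]'

```text
time_s: 7.12
position: [0.5051, -0.2671, 0.2016]
orientation: [-89.7, -0.5, -66.7]
wrist_force: [-0.7, -0.5, -0.9]
gripper_width: 0.096
```

```bash
python3 go.py 0.5075 -0.2685 0.205 -66.6;  python3 - <<'E'
from bench import imaging
import cv2,numpy as np
c=imaging.capture("scene"); np.savez("scene3.npz",**c); cv2.imwrite("pics/s3.png",cv2.resize(c["color"][70:190,360:470],None,fx=5,fy=5,interpolation=0))
c=imaging.capture("top"); np.savez("top3.npz",**c); cv2.imwrite("pics/t3.png",cv2.resize(c["color"][165:265,415:525],None,fx=6,fy=6,interpolation=0))
E
```

```text
t 7.12 p [ 0.5051 -0.2671  0.2016] rpy [-89.74  -0.48 -66.69] F [-0.7 -0.5 -0.9] w 0.096
tool delta mm [ 2.3 -3.4  1.6]
roll -0.09
```

View pics/s3.png

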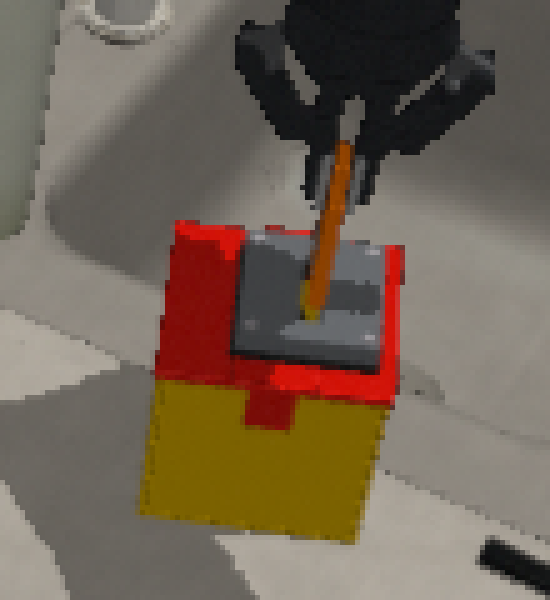

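View pics/t3.png

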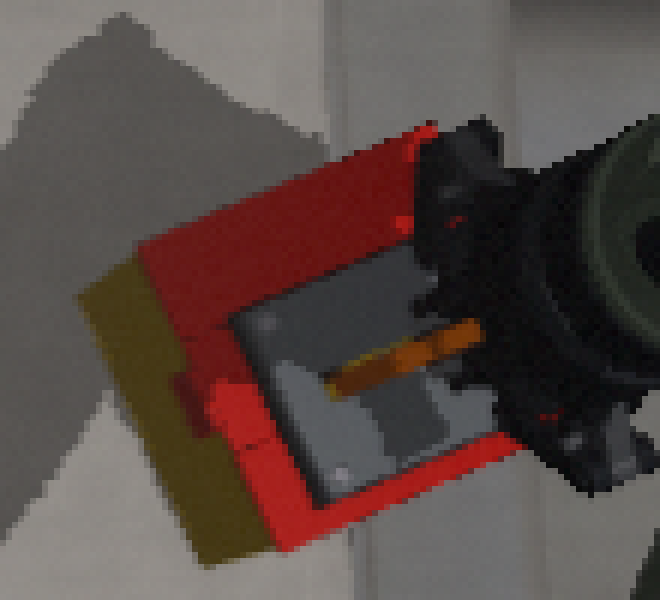

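```bash
cat >> go.py <<'E'
R0=R.from_euler("xyz",[-89.86,-.35,-105.11],degrees=True).as_matrix()
b=M@R0.T@np.array([0,0,-.0635]); B=p+b
print("bottom",B.round(4),"lean mm in tool x,z:",(M.T@(b-[0,0,-.0635])*1000).round(2)[[0,2]], "slot err tool mm",(M.T@(np.array([.5075,-.2685,.13])-B)*1000).round(1))
E
python3 go.py
```

```text
t 7.22 p [ 0.5058 -0.2674  0.203 ] rpy [-89.69  -0.58 -66.66] F [ 0.6  0.1 -1.4] w 0.098
bottom [ 0.5061 -0.2676  0.1395] lean mm in tool x,z: [0.25 0.19] slot err tool mm [1.3 9.5 0.9]
```

Emit:
apply_moves --deltas '[{"travel": [0.0013,0.002,0.0009],"roll": 0,"claw": 0.004},{"travel": [0,0.002,0],"roll": 0,"claw": 0.004},{"travel": [0,0.002,0],"roll": 0,"claw": 0.004}]'

```text
time_s: 7.47
position: [0.5092, -0.2689, 0.1992]
orientation: [-89.5, -0.8, -66.6]
wrist_force: [1.0, -1.3, -1.3]
gripper_width: 0.098
```

```bash
python3 go.py 0.5075 -0.2685 0.1935 -66.6
```

```text
t 7.47 p [ 0.5092 -0.2689  0.1992] rpy [-89.54  -0.79 -66.63] F [ 1.  -1.3 -1.3] w 0.098
tool delta mm [-1.1  5.7 -1.4]
roll -0.03
bottom [ 0.5097 -0.2692  0.1357] lean mm in tool x,z: [0.48 0.35] slot err tool mm [-1.5  5.6 -1.8]
```

Emit:
apply_moves --deltas '[{"travel": [-0.0008,0.0005,-0.0012],"roll": 0,"claw": 0.004},{"travel": [0,0,0],"roll": 0,"claw": 0.004}]'

```text
time_s: 7.63
position: [0.5081, -0.2686, 0.1989]
orientation: [-89.5, -0.8, -66.6]
wrist_force: [-0.2, 0.2, -1.2]
gripper_width: 0.101
```

```bash
python3 go.py
```

```text
t 7.63 p [ 0.5081 -0.2686  0.1989] rpy [-89.51  -0.83 -66.61] F [-0.2  0.2 -1.2] w 0.101
bottom [ 0.5087 -0.2689  0.1354] lean mm in tool x,z: [0.53 0.38] slot err tool mm [-0.9  5.4 -1. ]
```

Emit:
apply_moves --deltas '[{"travel": [-0.0008,0.0015,-0.001],"roll": 0,"claw": 0.004},{"travel": [0,0.0015,0],"roll": 0,"claw": 0.004},{"travel": [0,0,0],"roll": 0,"claw": 0.004}]'

```text
time_s: 7.88
position: [0.507, -0.2684, 0.1962]
orientation: [-89.5, -0.9, -66.6]
wrist_force: [0.3, -0.5, -0.9]
gripper_width: 0.097
```

```bash
python3 go.py;  python3 - <<'E'
from bench import imaging
import cv2,numpy as np
c=imaging.capture("scene"); np.savez("scene4.npz",**c); cv2.imwrite("pics/s4.png",cv2.resize(c["color"][110:150,400:450],None,fx=14,fy=14,interpolation=0))
c=imaging.capture("top"); np.savez("top4.npz",**c); cv2.imwrite("pics/t4.png",cv2.resize(c["color"][205:250,450:510],None,fx=12,fy=12,interpolation=0))
E
```

```text
t 7.88 p [ 0.507  -0.2684  0.1962] rpy [-89.48  -0.89 -66.61] F [ 0.3 -0.5 -0.9] w 0.097
bottom [ 0.5077 -0.2687  0.1327] lean mm in tool x,z: [0.6  0.42] slot err tool mm [-0.3  2.7 -0.1]
```

View pics/s4.png

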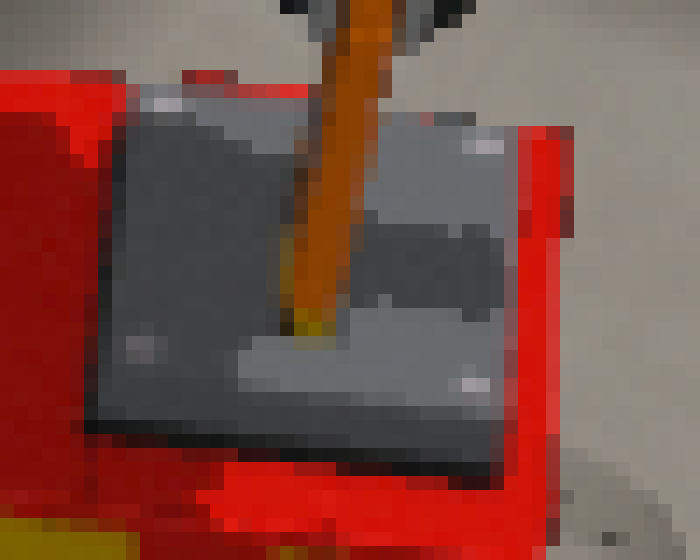

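View pics/t4.png

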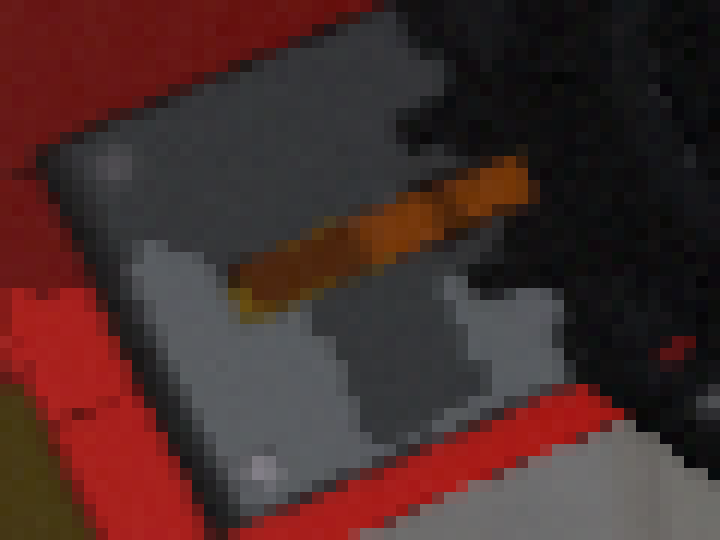

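The cassette foot sits over the slot in both views: foot ~(422,131) in scene, with a sliver of yellow on its left side. I'll nudge about 0.4 mm to bin +x and descend, watching the force.

Emit:
apply_moves --deltas '[{"travel": [-0.0002,0.0015,0.0004],"roll": 0,"claw": 0.004},{"travel": [0,0.0012,0],"roll": 0,"claw": 0.004},{"travel": [0,0.001,0],"roll": 0,"claw": 0.004}]'

```text
time_s: 8.23
position: [0.5077, -0.2682, 0.1927]
orientation: [-89.5, -0.9, -66.6]
wrist_force: [-0.1, -0.2, -0.7]
gripper_width: 0.098
```

```bash
python3 go.py
```

```text
t 8.23 p [ 0.5077 -0.2682  0.1927] rpy [-89.46  -0.92 -66.62] F [-0.1 -0.2 -0.7] w 0.098
bottom [ 0.5083 -0.2686  0.1292] lean mm in tool x,z: [0.63 0.45] slot err tool mm [-0.4 -0.8 -0.7]
```

Emit:
apply_moves --deltas '[{"travel": [0,0.001,0],"roll": 0,"claw": 0.004},{"travel": [0,0.001,0],"roll": 0,"claw": 0.004}]'

```text
time_s: 8.4
position: [0.5076, -0.2683, 0.1904]
orientation: [-89.5, -0.9, -66.6]
wrist_force: [-0.8, 0.1, 1.0]
gripper_width: 0.095
```

```bash
python3 go.py
```

```text
t 8.4 p [ 0.5076 -0.2683  0.1904] rpy [-89.48  -0.92 -66.61] F [-0.8  0.1  1. ] w 0.095
bottom [ 0.5082 -0.2688  0.1269] lean mm in tool x,z: [0.63 0.42] slot err tool mm [-0.5 -3.1 -0.5]
```

Emit:
apply_moves --deltas '[{"travel": [0,0.001,0],"roll": 0,"claw": 0.004},{"travel": [0,0.001,0],"roll": 0,"claw": 0.004}]'

```text
time_s: 8.57
position: [0.5067, -0.2688, 0.1884]
orientation: [-89.6, -0.9, -66.6]
wrist_force: [-3.1, -0.9, 0.8]
gripper_width: 0.099
```

```bash
python3 go.py
```

```text
t 8.57 p [ 0.5067 -0.2688  0.1884] rpy [-89.62  -0.94 -66.63] F [-3.1 -0.9  0.8] w 0.099
bottom [ 0.5072 -0.2692  0.1249] lean mm in tool x,z: [0.65 0.27] slot err tool mm [-0.5 -5.1  0.6]
```

Emit:
apply_moves --deltas '[{"travel": [0,0.001,0],"roll": 0,"claw": 0.004},{"travel": [0,0.001,0],"roll": 0,"claw": 0.004}]'

```text
time_s: 8.73
position: [0.5061, -0.269, 0.1862]
orientation: [-89.7, -0.9, -66.7]
wrist_force: [-0.1, 0.1, 1.7]
gripper_width: 0.098
```

```bash
python3 go.py
```

```text
t 8.73 p [ 0.5061 -0.269   0.1862] rpy [-89.69  -0.94 -66.66] F [-0.1  0.1  1.7] w 0.098
bottom [ 0.5065 -0.2695  0.1227] lean mm in tool x,z: [0.65 0.18] slot err tool mm [-0.5 -7.3  1.4]
```

Emit:
apply_moves --deltas '[{"travel": [0,0.0015,0],"roll": 0,"claw": 0.004},{"travel": [0,0.0015,0],"roll": 0,"claw": 0.004}]'

```text
time_s: 8.9
position: [0.5061, -0.269, 0.1831]
orientation: [-89.7, -0.9, -66.7]
wrist_force: [-1.5, -0.3, 0.4]
gripper_width: 0.096
```

```bash
python3 go.py
```

```text
t 8.9 p [ 0.5061 -0.269   0.1831] rpy [-89.68  -0.94 -66.67] F [-1.5 -0.3  0.4] w 0.096
bottom [ 0.5066 -0.2695  0.1196] lean mm in tool x,z: [0.65 0.2 ] slot err tool mm [ -0.4 -10.4   1.3]
```

Emit:
apply_moves --deltas '[{"travel": [0,0.002,0],"roll": 0,"claw": 0.004},{"travel": [0,0.002,0],"roll": 0,"claw": 0.004},{"travel": [0,0.002,0],"roll": 0,"claw": 0.004}]'

```text
time_s: 9.15
position: [0.5061, -0.269, 0.1765]
orientation: [-89.7, -0.9, -66.7]
wrist_force: [-1.6, -1.0, -0.2]
gripper_width: 0.099
```

```bash
python3 go.py
```

```text
t 9.15 p [ 0.5061 -0.269   0.1765] rpy [-89.68  -0.92 -66.67] F [-1.6 -1.  -0.2] w 0.099
bottom [ 0.5066 -0.2695  0.113 ] lean mm in tool x,z: [0.64 0.2 ] slot err tool mm [ -0.3 -17.    1.3]
```

Emit:
apply_moves --deltas '[{"travel": [0,0.002,0],"roll": 0,"claw": 0.004},{"travel": [0,0.0025,0],"roll": 0,"claw": 0.004},{"travel": [0,0.0025,0],"roll": 0,"claw": 0.004},{"travel": [0,0.0025,0],"roll": 0,"claw": 0.004}]'

```text
time_s: 9.48
position: [0.5062, -0.269, 0.1658]
orientation: [-89.7, -0.9, -66.7]
wrist_force: [-2.0, 0.1, 0.6]
gripper_width: 0.095
```

Emit:
apply_moves --deltas '[{"travel": [0,0.0025,0],"roll": 0,"claw": 0.004},{"travel": [0,0.0025,0],"roll": 0,"claw": 0.004},{"travel": [0,0.0025,0],"roll": 0,"claw": 0.004}]'

```text
time_s: 9.73
position: [0.5062, -0.269, 0.1573]
orientation: [-89.7, -0.9, -66.7]
wrist_force: [-1.8, 1.1, 0.8]
gripper_width: 0.094
```

```bash
python3 go.py;  python3 - <<'E'
from bench import imaging
import cv2,numpy as np
c=imaging.capture("scene"); np.savez("scene5.npz",**c); cv2.imwrite("pics/s5.png",cv2.resize(c["color"][80:190,370:470],None,fx=5,fy=5,interpolation=0))
E
```

```text
t 9.73 p [ 0.5062 -0.269   0.1573] rpy [-89.69  -0.89 -66.66] F [-1.8  1.1  0.8] w 0.094
bottom [ 0.5067 -0.2695  0.0938] lean mm in tool x,z: [0.6  0.19] slot err tool mm [ -0.  -36.2   1.4]
```

View pics/s5.png

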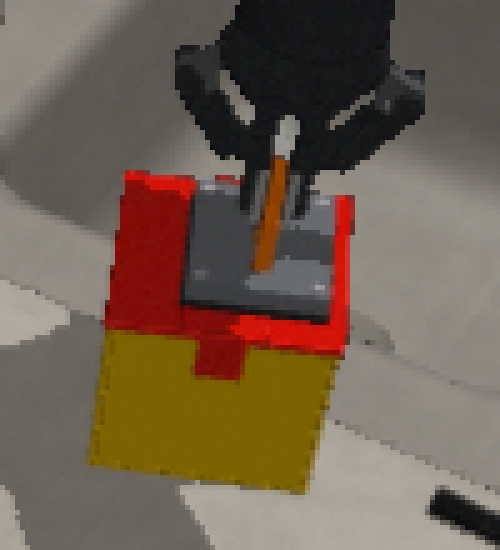

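The cassette is going down through the slot at (~265,265) in the crop, with the finger tips still clear of the head.

Emit:
apply_moves --deltas '[{"travel": [0,0.0025,0],"roll": 0,"claw": 0.004},{"travel": [0,0.0025,0],"roll": 0,"claw": 0.004},{"travel": [0,0.002,0],"roll": 0,"claw": 0.004},{"travel": [0,0.001,0],"roll": 0,"claw": 0.004}]'

```text
time_s: 10.12
position: [0.5063, -0.269, 0.148]
orientation: [-89.7, -0.9, -66.7]
wrist_force: [-2.1, 0.7, 1.4]
gripper_width: 0.096
```

```bash
python3 go.py
```

```text
t 10.12 p [ 0.5063 -0.269   0.148 ] rpy [-89.7   -0.86 -66.67] F [-2.1  0.7  1.4] w 0.096
bottom [ 0.5067 -0.2695  0.0845] lean mm in tool x,z: [0.57 0.18] slot err tool mm [  0.1 -45.5   1.4]
```

Emit:
apply_moves --deltas '[{"travel": [0,0,0],"roll": 0,"claw": 0.012},{"travel": [0,0,0],"roll": 0,"claw": 0.02},{"travel": [0,0,0],"roll": 0,"claw": 0.03},{"travel": [0,0,0],"roll": 0,"claw": 0.03},{"travel": [0,0,0],"roll": 0,"claw": 0.03}]'

```text
time_s: 10.53
position: [0.5084, -0.2692, 0.1484]
orientation: [-89.5, -1.0, -66.6]
wrist_force: [1.0, 0.1, 0.6]
gripper_width: 0.353
```

```bash
python3 go.py;  python3 - <<'E'
from bench import imaging
import cv2,numpy as np
c=imaging.capture("scene"); np.savez("scene6.npz",**c); cv2.imwrite("pics/s6.png",cv2.resize(c["color"][80:190,370:470],None,fx=5,fy=5,interpolation=0))
E
```

```text
t 10.53 p [ 0.5084 -0.2692  0.1484] rpy [-89.46  -0.96 -66.63] F [1.  0.1 0.6] w 0.353
bottom [ 0.509  -0.2696  0.0849] lean mm in tool x,z: [0.68 0.44] slot err tool mm [ -0.9 -45.1  -0.5]
```

View pics/s6.png

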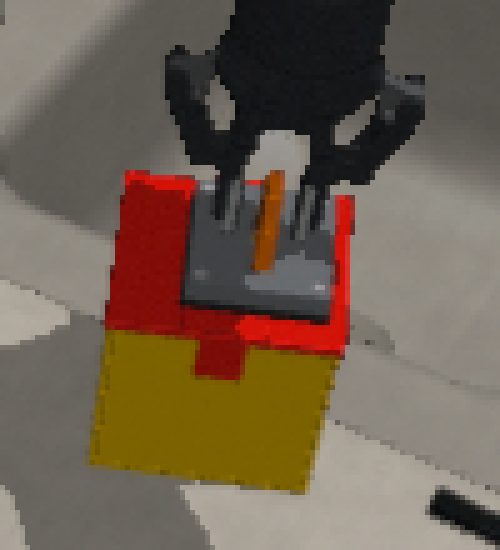

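Released at (265,220); the cassette stands on its own in the slot. Now I'll rise, close the fingers, and press from above.

Emit:
apply_moves --deltas '[{"travel": [0,-0.005,0],"roll": 0,"claw": 0.03},{"travel": [0,-0.012,0],"roll": 0,"claw": 0.03},{"travel": [0,-0.015,0],"roll": 0,"claw": 0.03},{"travel": [0,-0.015,0],"roll": 0,"claw": 0.03},{"travel": [0,-0.005,0],"roll": 0,"claw": 0.03}]'

```text
time_s: 11.0
position: [0.5066, -0.2677, 0.2019]
orientation: [-89.5, -0.8, -66.6]
wrist_force: [0.1, 0.7, 0.2]
gripper_width: 0.352
```

Emit:
apply_moves --deltas '[{"travel": [0,0,0],"roll": 0,"claw": 0.02},{"travel": [0,0,0],"roll": 0,"claw": 0.01},{"travel": [0,0,0],"roll": 0,"claw": 0.0},{"travel": [0,0,0],"roll": 0,"claw": 0.0},{"travel": [0,0,0],"roll": 0,"claw": 0.0}]'

```text
time_s: 11.42
position: [0.507, -0.2679, 0.2021]
orientation: [-89.5, -0.9, -66.6]
wrist_force: [0.2, -0.3, -0.9]
gripper_width: 0.002
```

```bash
python3 go.py 0.5065 -0.2695 0.185;  python3 - <<'E'
from bench import imaging
import cv2,numpy as np
c=imaging.capture("scene"); np.savez("scene7.npz",**c); cv2.imwrite("pics/s7.png",cv2.resize(c["color"][80:190,370:470],None,fx=5,fy=5,interpolation=0))
c=imaging.capture("top"); np.savez("top7.npz",**c); cv2.imwrite("pics/t7.png",cv2.resize(c["color"][165:265,415:525],None,fx=6,fy=6,interpolation=0))
E
```

```text
t 11.42 p [ 0.507  -0.2679  0.2021] rpy [-89.49  -0.86 -66.61] F [ 0.2 -0.3 -0.9] w 0.002
tool delta mm [ 1.  17.1 -1.2]
bottom [ 0.5076 -0.2682  0.1386] lean mm in tool x,z: [0.57 0.41] slot err tool mm [ 0.1  8.6 -0.3]
```

View pics/s7.png

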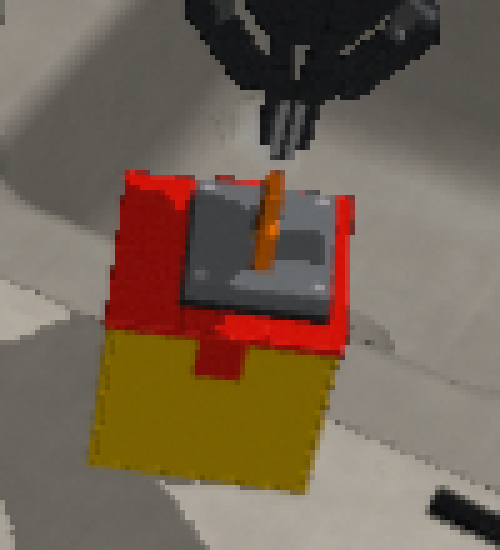

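View pics/t7.png

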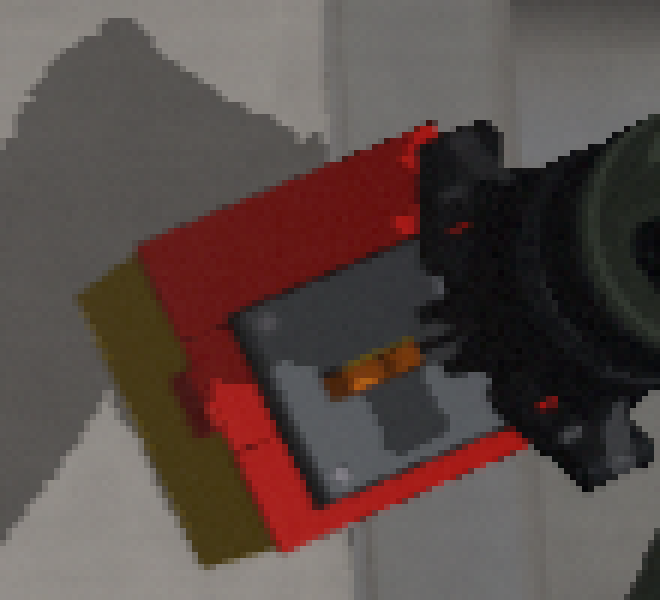

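```bash
python3 - <<'E'
from h import *
c=load("scene",7)
yd=np.array([-.397,.918,0]); xd=np.array([.918,.397,0])
s=np.array([.5067,-.2695,0])
for nm,o in (("slotmouth near end",s+yd*.025+[0,0,.13]),("shoulder near",s+yd*.025+[0,0,.1545]),("tab top near",s+yd*.012+[0,0,.1685]),("tab top far",s-yd*.012+[0,0,.1685]),("tip near",np.array([.507,-.2679,.191])+yd*.011)):
    q=proj(c,[o,o+xd*.0045,o-xd*.0045]); print(nm,((q-[370,80]+.5)*5).round(0).tolist())
im=c["color"]; hsv=cv2.cvtColor(im,cv2.COLOR_BGR2HSV); m=cv2.inRange(hsv,(5,150,60),(20,255,255))
for r in range(112,136): 
    x=np.nonzero(m[r,410:440])[0]+410
    if len(x): print(r,(r-80+.5)*5,(x.min()-370)*5,(x.max()-369)*5)
E
```

```text
slotmouth near end [[264.0, 270.0], [255.0, 269.0], [272.0, 271.0]]
shoulder near [[271.0, 235.0], [262.0, 234.0], [280.0, 236.0]]
tab top near [[277.0, 199.0], [268.0, 198.0], [285.0, 200.0]]
tab top far [[279.0, 170.0], [270.0, 169.0], [287.0, 171.0]]
tip near [[282.0, 165.0], [273.0, 164.0], [291.0, 166.0]]
114 172.5 270 280
115 177.5 265 285
116 182.5 265 285
117 187.5 265 285
118 192.5 265 285
119 197.5 260 285
120 202.5 260 285
121 207.5 260 280
122 212.5 260 280
123 217.5 255 280
124 222.5 255 280
125 227.5 255 280
126 232.5 255 280
127 237.5 255 280
128 242.5 255 275
129 247.5 255 275
130 252.5 255 275
131 257.5 255 275
132 262.5 255 275
133 267.5 250 270
```

Emit:
apply_moves --deltas '[{"travel": [0.001,0.006,0.001],"roll": 0,"claw": 0.0},{"travel": [0,0.006,0.0005],"roll": 0,"claw": 0.0},{"travel": [0,0.005,0],"roll": 0,"claw": 0.0},{"travel": [0,0.001,0],"roll": 0,"claw": 0.0}]'

```text
time_s: 11.85
position: [0.5089, -0.2682, 0.1814]
orientation: [-89.5, -0.8, -66.6]
wrist_force: [0.3, -0.4, -0.1]
gripper_width: 0.0
```

```bash
python3 go.py 0.508 -0.269 0.18
```

```text
t 11.85 p [ 0.5089 -0.2682  0.1814] rpy [-89.53  -0.79 -66.62] F [ 0.3 -0.4 -0.1] w 0.0
tool delta mm [ 0.4  1.4 -1.1]
bottom [ 0.5094 -0.2685  0.1179] lean mm in tool x,z: [0.49 0.37] slot err tool mm [ -0.6 -12.1  -1.6]
```

Emit:
apply_moves --deltas '[{"travel": [0,0.001,-0.0005],"roll": 0,"claw": 0.0},{"travel": [0,0.001,0],"roll": 0,"claw": 0.0}]'

```text
time_s: 12.02
position: [0.5081, -0.2682, 0.1783]
orientation: [-89.6, -0.7, -66.6]
wrist_force: [0.9, -0.3, 0.7]
gripper_width: 0.0
```

Emit:
apply_moves --deltas '[{"travel": [0,0.001,0],"roll": 0,"claw": 0.0},{"travel": [0,0.001,0],"roll": 0,"claw": 0.0}]'

```text
time_s: 12.18
position: [0.5083, -0.2682, 0.1764]
orientation: [-89.5, -0.7, -66.6]
wrist_force: [0.2, -0.4, 1.9]
gripper_width: -0.001
```

Emit:
apply_moves --deltas '[{"travel": [0,0.001,0],"roll": 0,"claw": 0.0},{"travel": [0,0.001,0],"roll": 0,"claw": 0.0}]'

```text
time_s: 12.35
position: [0.5084, -0.2682, 0.1747]
orientation: [-89.5, -0.7, -66.6]
wrist_force: [0.5, -0.0, 1.8]
gripper_width: 0.0
```

Contact at about 2 N, and the cassette is sliding. I'll keep pressing.

Emit:
apply_moves --deltas '[{"travel": [0,0.0015,0],"roll": 0,"claw": 0.0},{"travel": [0,0.0015,0],"roll": 0,"claw": 0.0},{"travel": [0,0.0015,0],"roll": 0,"claw": 0.0}]'

```text
time_s: 12.6
position: [0.5084, -0.2682, 0.1702]
orientation: [-89.5, -0.8, -66.6]
wrist_force: [-0.3, 1.4, 1.8]
gripper_width: 0.0
```

Emit:
apply_moves --deltas '[{"travel": [0,0.0015,0],"roll": 0,"claw": 0.0},{"travel": [0,0.0015,0],"roll": 0,"claw": 0.0},{"travel": [0,0.0015,0],"roll": 0,"claw": 0.0}]'

```text
time_s: 12.85
position: [0.5084, -0.2682, 0.1652]
orientation: [-89.5, -0.8, -66.6]
wrist_force: [-0.4, 0.8, 2.0]
gripper_width: 0.002
```

Emit:
apply_moves --deltas '[{"travel": [0,0.0015,0],"roll": 0,"claw": 0.0},{"travel": [0,0.0015,0],"roll": 0,"claw": 0.0},{"travel": [0,0.0015,0],"roll": 0,"claw": 0.0}]'

```text
time_s: 13.1
position: [0.5084, -0.2682, 0.1601]
orientation: [-89.5, -0.8, -66.6]
wrist_force: [-0.7, 0.0, 1.6]
gripper_width: 0.001
```

```bash
python3 go.py;  python3 - <<'E'
from bench import imaging
import cv2,numpy as np
c=imaging.capture("scene"); np.savez("scene8.npz",**c); cv2.imwrite("pics/s8.png",cv2.resize(c["color"][80:190,370:470],None,fx=5,fy=5,interpolation=0))
E
```

```text
t 13.1 p [ 0.5084 -0.2682  0.1601] rpy [-89.53  -0.75 -66.61] F [-0.7  0.   1.6] w 0.001
bottom [ 0.5089 -0.2685  0.0966] lean mm in tool x,z: [0.45 0.36] slot err tool mm [ -0.1 -33.4  -1. ]
```

View pics/s8.png

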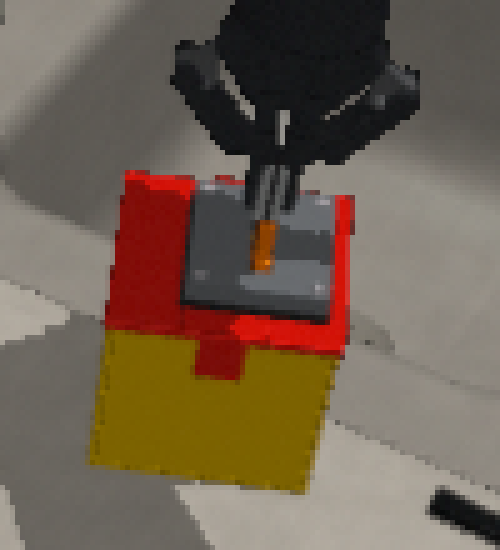

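The fingers at (270,190) are pressing on the tab, whose top is at ~(264,225). It's about 19 mm proud and going down smoothly.

Emit:
apply_moves --deltas '[{"travel": [0,0.0015,0],"roll": 0,"claw": 0.0},{"travel": [0,0.0015,0],"roll": 0,"claw": 0.0},{"travel": [0,0.0015,0],"roll": 0,"claw": 0.0}]'

```text
time_s: 13.4
position: [0.5083, -0.2682, 0.155]
orientation: [-89.5, -0.7, -66.6]
wrist_force: [-0.3, -0.6, 1.0]
gripper_width: 0.005
```

Emit:
apply_moves --deltas '[{"travel": [0,0.001,0],"roll": 0,"claw": 0.0},{"travel": [0,0.001,0],"roll": 0,"claw": 0.0}]'

```text
time_s: 13.57
position: [0.5083, -0.2682, 0.1526]
orientation: [-89.6, -0.7, -66.6]
wrist_force: [-1.0, 0.6, 1.4]
gripper_width: 0.004
```

Emit:
apply_moves --deltas '[{"travel": [0,0.001,0],"roll": 0,"claw": 0.0},{"travel": [0,0.001,0],"roll": 0,"claw": 0.0}]'

```text
time_s: 13.73
position: [0.5082, -0.2682, 0.1504]
orientation: [-89.6, -0.7, -66.6]
wrist_force: [0.4, -1.0, 1.7]
gripper_width: 0.001
```

```bash
python3 go.py;  python3 - <<'E'
from bench import imaging
import cv2,numpy as np
c=imaging.capture("scene"); np.savez("scene9.npz",**c); cv2.imwrite("pics/s9.png",cv2.resize(c["color"][80:190,370:470],None,fx=5,fy=5,interpolation=0))
E
```

```text
t 13.73 p [ 0.5082 -0.2682  0.1504] rpy [-89.56  -0.73 -66.61] F [ 0.4 -1.   1.7] w 0.001
bottom [ 0.5087 -0.2685  0.0869] lean mm in tool x,z: [0.42 0.33] slot err tool mm [  0.1 -43.2  -0.8]
```

View pics/s9.png

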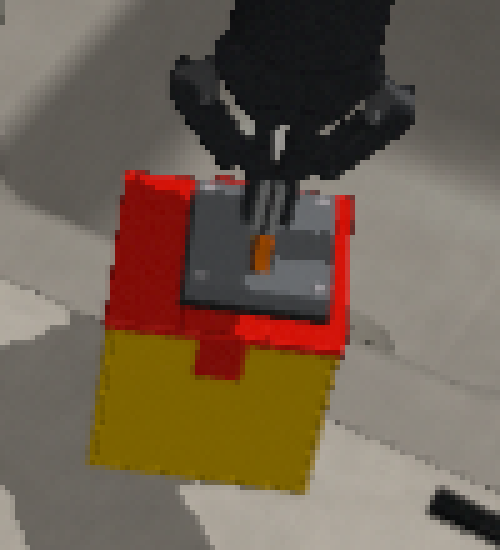

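Emit:
apply_moves --deltas '[{"travel": [0,0.001,0],"roll": 0,"claw": 0.0},{"travel": [0,0.0005,0],"roll": 0,"claw": 0.0}]'

```text
time_s: 13.95
position: [0.5083, -0.2682, 0.1485]
orientation: [-89.6, -0.7, -66.6]
wrist_force: [-0.0, -0.1, 0.9]
gripper_width: 0.0
```

Emit:
apply_moves --deltas '[{"travel": [0,0.001,0],"roll": 0,"claw": 0.0},{"travel": [0,0.0,0],"roll": 0,"claw": 0.0}]'

```text
time_s: 14.12
position: [0.5084, -0.2683, 0.1472]
orientation: [-89.6, -0.7, -66.6]
wrist_force: [-1.2, -0.4, 0.1]
gripper_width: -0.003
```

```bash
python3 go.py;  python3 - <<'E'
from bench import imaging
import cv2,numpy as np
c=imaging.capture("scene"); np.savez("scene10.npz",**c); cv2.imwrite("pics/s10.png",cv2.resize(c["color"][80:190,370:470],None,fx=5,fy=5,interpolation=0))
E
```

```text
t 14.12 p [ 0.5084 -0.2683  0.1472] rpy [-89.55  -0.74 -66.61] F [-1.2 -0.4  0.1] w -0.003
bottom [ 0.5089 -0.2686  0.0837] lean mm in tool x,z: [0.43 0.34] slot err tool mm [ -0.1 -46.3  -0.9]
```

View pics/s10.png

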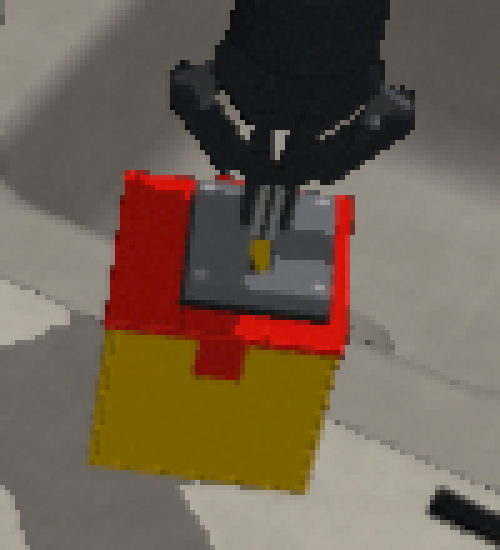

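The slot at (262,255) shows yellow again, so the cassette has dropped. Rising clear and checking.

Emit:
apply_moves --deltas '[{"travel": [0,-0.01,0],"roll": 0,"claw": 0.0},{"travel": [0,-0.03,0],"roll": 0,"claw": 0.0},{"travel": [0,-0.03,0],"roll": 0,"claw": 0.0},{"travel": [0,-0.03,0],"roll": 0,"claw": 0.0},{"travel": [0,-0.02,0],"roll": 0,"claw": 0.0}]'

```text
time_s: 14.58
position: [0.5037, -0.2652, 0.2681]
orientation: [-89.9, -0.2, -66.6]
wrist_force: [-0.3, -0.8, 0.2]
gripper_width: -0.002
```

Emit:
apply_moves --deltas '[{"travel": [-0.03,0,0],"roll": 0,"claw": 0.0},{"travel": [-0.04,0,0],"roll": 0,"claw": 0.0},{"travel": [-0.04,0,0],"roll": 0,"claw": 0.0},{"travel": [-0.03,0,0],"roll": 0,"claw": 0.0},{"travel": [0,0,0],"roll": 0,"claw": 0.0}]'

```text
time_s: 15.0
position: [0.4504, -0.137, 0.2775]
orientation: [-89.3, -1.0, -66.9]
wrist_force: [-0.6, 0.4, 0.2]
gripper_width: 0.005
```

```bash
python3 go.py;  python3 - <<'E'
from bench import imaging
import cv2,numpy as np
c=imaging.capture("scene"); cv2.imwrite("pics/s11.png",c["color"])
d=imaging.capture("top"); cv2.imwrite("pics/t11.png",np.hstack([cv2.resize(d["color"][185:255,430:520],None,fx=4,fy=4),cv2.resize(c["color"][105:175,380:470],None,fx=4,fy=4)]))
E
```

```text
t 15.0 p [ 0.4504 -0.137   0.2775] rpy [-89.3   -1.01 -66.91] F [-0.6  0.4  0.2] w 0.005
bottom [ 0.4512 -0.1374  0.214 ] lean mm in tool x,z: [0.74 0.62] slot err tool mm [141.2  86.5  -0.7]
```

View pics/s11.png

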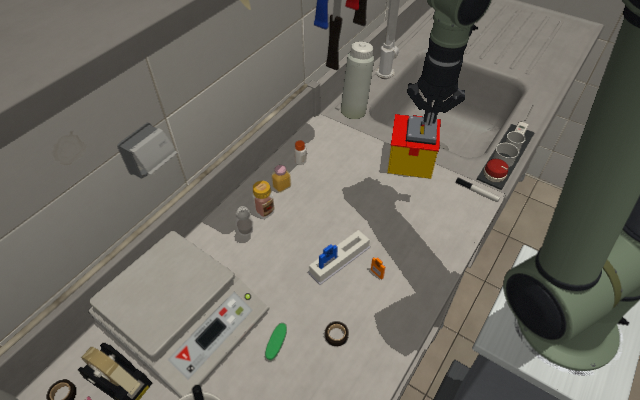

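View pics/t11.png

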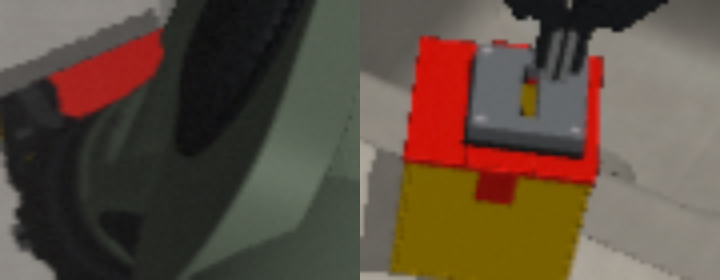

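The slot at (422,130) is empty. Blue stands in the rack at (328,256), and the look-alike and bystanders are where they were. The arm is clear, so I'm handing in.

```bash
python3 -c "
from bench import bot; print(bot.close_job())"
```

```text
the job is handed in; nothing more can be done
None
```

The orange cassette is in the yellow bin, and I handed the job in at about 15 s; no verdict was reported. I lifted it from the rack and found the head's slot by camera, about 13 mm to the bin's −x side. I then felt the cassette in past the roller, released it, and pressed the tab down with closed fingers until it dropped.

- **Forces:** readings during insertion and pressing stayed at about 3 N or less. I only sampled them at the end of each move, so brief peaks between samples could have been missed.
- **Drop:** the force on the fingers fell to about zero. The slot showed the bin's yellow inside again, and the cassette was nowhere else in view.
- **Other things:** the final scene picture shows the blue cassette standing in its pocket, with the small orange look-alike and the other things where they were.
- **Checks that fell short:** the last top view of the bin was hidden by the arm, so only the scene camera confirmed the empty slot. The camera estimate of the slot and the place the cassette settled by feel disagreed by about 1.4 mm, close to the stated calibration error.

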